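# Hang an L-shaped transformer panel level on the test peg

## Robot

A 6-joint arm with a two-finger parallel gripper is mounted at the origin on the work surface. World frame = base frame: x ahead of the robot, y to its left, z up, the work surface at z = 0. Lengths are in m, angles in rad, forces in N, time in s.
With the tool pointing down it reaches from about 0.3 to 0.775 m from the base axis. Payload 14.6 kg.
Tool frame: the origin (TCP) lies between the finger pads; the fingertips stand 8 mm ahead of it and the grasp point (between the pads) lies 11 mm behind it; x points along the fingers, y is the direction in which the jaws open and shut, and the axes are right-handed (so a half turn about x gives the same grasp; the last joint's range is limited). The gripper opens to 94 mm and grips with 3 to 60 N. Pads are 16 mm wide; open, the fingers measure 119 mm over their backs; the gripper's body (75 mm by 177 mm) begins 78 mm behind the grasp point.
Start: joints at [-1.264, 0.3, 1.521, -0, 1.321, -0.067], TCP at [0.201, -0.512, 0.213] pointing down, gripper open.
Joint ranges: [-3.03, 3.03], [-0.79, 2.21], [0.23, 2.52], [-1.04, 4.18], [0, 3.07], [-2.55, 2.55]. Speed limits (rad/s): [2.22, 2.22, 2.57, 3.14, 3.14, 3.14].

## Interface

Orientations are given as [roll, pitch, yaw] about the fixed x, y, z axes, in that order (R = Rz(yaw) Ry(pitch) Rx(roll)).
In Python, from station import ctrl gives the robot as it stands.
- The arm moves only by the shell command python3 -m creep 'ROWS' [FORCE]. ROWS is a JSON object of lists of equal length, an entry for each row: "hand": the closure, from -1 (fully open) to 1 (shut); "slide": the shift along the tool's x, y, z in m, a list of three; "spin": the turn about the tool's x in degrees. A call has 1 to 12 rows; each row is the pose to reach, as a shift and turn from the pose commanded when the call began, along the tool's axes at that moment; what a row does not reach only later rows make up. A row lasts 1/12 s, in which the tool goes at most 41.7 mm and 7.16 degrees, less where a joint would pass 70% of its speed; a pose out of reach is approached as far as the arm can. A call with a gripper value outside its range is refused whole. The fingers move at their own pace and stop on an object; FORCE is the grip in N (left out, the last holds). Time passes only in rows, so rows that repeat a pose let the fingers close. It gives the time, the measured TCP pose, the force and the opening at its end, in the units of the state.
- ctrl.get_obs(): the state, without advancing time (a new reading comes with each control period).
- ctrl.camera(name): name is "scene" or "top" or "wrist"; returns the picture (384x512x3 uint8, red, green, blue); there is no depth.
- ctrl.calibration(name): a dict with "K" (3x3 intrinsics, pixels), "k1" (the pictures are not rectified: a ray, as slopes to the right and down, at radius r is drawn at 1 + k1 r^2 times it, then the intrinsics apply), "R" (3x3) and "t" (3): a world point X has camera coordinates R X + t. Camera axes: x right, y down, z forward; pixel columns grow to the right and rows downward; lengths in m; the calibration is good to about 2 mm. A picture is of the moment at which its call begins: read the wrist's pose just before it. calibration takes no time and is no camera call; for the wrist camera it gives the pose at the moment of the call.
- ctrl.hand_in(): hands the job in, once; it reports no verdict.
The state is a dict: "time_s": time; "qpos": joint angles; "joint_vel": joint speeds; "tau": joint torques, N m; "ee_pos": TCP position; "eef_rot": TCP orientation; "force": force on the tool from outside, world axes, zero at the start; "moment": the same for the moment, N m; "grip_width": finger opening in m.
Only numpy, scipy, OpenCV 4.12 (cv2) and the standard library are available. Lean on these libraries where they do the work, as an engineer would, in place of code of your own. Each camera call takes 0.05 s, during which the arm holds its last target.

## Task

Take the L-shaped metal panel out of its rack and hang it on the steel peg of the stand, by a hole that makes it hang level to within a few degrees, pushed fully home against the thick sleeve. The peg's height is set differently each time, so feel for it gently, without shoving the panel hard against the stand; let go, leave the panel hanging still from the peg alone, and leave the other things on the table where they are.

Things in the scene. Friction and masses are not known exactly. Their poses are not given: they have to be found in the camera images.
- panel: Loose L-shaped aluminium panel, 8 mm thick, upright in the rack, arm on top, leg down; hung with the arm still on top, either face to the sleeve. x: normal to the panel (origin at mid-thickness), y: along the arm away from the leg, z: up; origin: middle of the leg's lower end. Leg y -18 to 18 mm, z 0 to 155; arm y -18 to 152, z 155 to 223. Bare it weighs 0.254 kg, centre of mass y 45, z 152.
- top_edge (a point): Middle of the arm's top edge (panel y 67, z 223 mm). The top edge can be pinched from above across the 8 mm thickness, anywhere along it; the holes begin 39 mm below it. The arm's underside is straight, 68 mm below the top edge and 24 mm below the holes' centres. Let go on the peg, the panel swings for 2 to 3 s before it is still.
- trafo (a joint): Where the black transformer block is clamped along the arm, m, 0 to 0.068, different each time: its centre is at panel y = 42 mm + this value. Clamped tight, it does not shift. Balance point of panel and block together: y = (0.254*45 + 0.38*(42 + value in mm))/0.634 mm, about 76 mm below the row of holes. The hole nearest to this y hangs within 6.5 degrees of level.
- trafo_mid (a point): Centre (and centre of mass) of the 0.38 kg transformer block: 30 mm thick, 36 wide along the arm, 70 high, in the panel's plane at panel z = 70 mm (block z 35 to 105), copper-coloured faces. It hangs from the arm's lower edge by a steel strap 20 mm wide and 14 thick; beside the strap 50 mm are free between block and arm.
- hole0 (a point): Centre of the panel's hole number 0 (1 of 6 counted from the leg), at mid-thickness, panel y = 25 mm, z = 179 mm.
- hole1 (a point): Centre of the panel's hole number 1 (2 of 6 counted from the leg), at mid-thickness, panel y = 40 mm, z = 179 mm.
- hole2 (a point): Centre of the panel's hole number 2 (3 of 6 counted from the leg), at mid-thickness, panel y = 55 mm, z = 179 mm.
- hole3 (a point): Centre of the panel's hole number 3 (4 of 6 counted from the leg), at mid-thickness, panel y = 70 mm, z = 179 mm.
- hole4 (a point): Centre of the panel's hole number 4 (5 of 6 counted from the leg), at mid-thickness, panel y = 85 mm, z = 179 mm.
- hole5 (a point): Centre of the panel's hole number 5 (6 of 6 counted from the leg), at mid-thickness, panel y = 100 mm, z = 179 mm.
- rack: Fixed grey rack in which the panel stands. Origin on the table below the middle of the leg; axes as the panel's at the start. Base x -55 to 55, y -40 to 160 mm, 10 mm high; the leg stands on it in a slot 12 mm wide with walls to z = 45. Lift the panel straight up by 45 mm or more to free it.
- fork (a point): Where the rack's post (at rack y 137 to 151 mm) carries the free end of the arm: floor of a fork, 12 mm wide, at z = 165 mm; its walls end at z = 180.
- stand: Fixed hanging stand. Origin on the table under the upright. Base x -40 to 70, y -60 to 60 mm, 14 high; upright 18 mm square, top at z = 208; a black clamp, 34 mm wide, on it ends 10 mm above the peg's axis. From the clamp a level sleeve, 16 mm thick, runs along -x (y = 0) to its flat end at x = -60; from there the steel peg, 6 mm thick, runs on to its tip at x = -104. Rigid.
- peg_low (a point): Fixed point at stand x = -60, y = 0, z = 200 mm: the middle of the sleeve's end face if the clamp were at its lowest. The real peg and sleeve are 0 to 16 mm higher, by an amount that is NOT reported: find it by touch (such as by lowering the arm's underside onto the peg) or by sight. Panel fully home: its face on the sleeve's end, so the hole's centre at stand x = -64 mm.
- board: Bystander: circuit board with green terminal strips on a black base, 85 x 120 x 38 mm; origin under its centre. Leave alone.
- pen_pot: Bystander: square wooden pen pot, 70 x 70 x 95 mm, pens to 145 mm; origin under its centre. Leave alone.
- screwdriver: Bystander: screwdriver lying on the table; origin under its middle. Leave alone.
- mouse: Bystander: round black computer mouse, 56 mm across, 32 mm high; origin under its centre. Leave alone.
Things that resemble listed ones, but are neither listed nor needed, are in the scene too. Leave any turquoise look-alike of the rack alone. What is shaped like the stand but orange is not meant.

How it is judged:
By the outcome, as a careful person would: the job done as asked, in the order asked, and still so for the second after the job is handed in, with the robot touching nothing.
It also fails if it takes over 61 s, if anything falls off the work surface, if the arm or the gripper's body presses on something with over 40 N, if the wrist force passes 120 N, or if a joint passes its speed limit or range.

## Working session

There is one attempt and no reset: what is moved stays moved. The work goes in short steps, Python scripts to look and compute and a shell command to move; the robot and the scene stay as the last step left them, time stands still between calls to the robot, and variables do not carry over. Pictures are saved under pics/ and viewed, and the job is handed in when it is done.

```bash
ls; mkdir -p pics; python3 - <<'E'
from station import ctrl
import cv2,numpy as np
print(ctrl.get_obs())
for n in("scene","top","wrist"):
    c=ctrl.calibration(n);print(n,{k:np.round(v,4).tolist() for k,v in c.items()})
    im=ctrl.camera(n);np.save(f"pics/{n}0.npy",im);cv2.imwrite(f"pics/{n}0.png",im[:,:,::-1])
E
```

```text
pics
{'time_s': 0.0, 'qpos': array([-1.26359428e+00,  3.00474776e-01,  1.52160195e+00,  8.02605326e-06,
        1.32068894e+00, -6.65793936e-02]), 'joint_vel': array([-0.00044973,  0.00065871, -0.00046433, -0.00040136,  0.00079277,
        0.0020243 ]), 'tau': array([ 6.81593501e-04, -5.31808984e+01, -3.52738309e+01,  7.09606684e-02,
        2.44831044e-02, -7.99577151e-05]), 'ee_pos': array([ 0.20075718, -0.51177255,  0.21287548]), 'eef_rot': array([-1.64400297,  1.56962328,  1.87136913]), 'force': array([ 0.46047824, -0.29311053, -0.94238725]), 'moment': array([-0.00710309, -0.01564954, -0.04137452]), 'grip_width': 0.09391788723901988}
scene {'K': [[455.8557, 0.0, 258.1588], [0.0, 455.8557, 193.5785], [0.0, 0.0, 1.0]], 'k1': -0.131, 'R': [[-0.8692, 0.4944, -0.0034], [0.3653, 0.6375, -0.6784], [-0.3332, -0.5909, -0.7347]], 't': [0.4304, -0.0314, 1.4565]}
top {'K': [[491.4596, 0.0, 261.9102], [0.0, 491.4596, 190.7303], [0.0, 0.0, 1.0]], 'k1': 0.0475, 'R': [[-0.0502, -0.9987, -0.0025], [-0.9789, 0.0497, -0.1983], [0.1982, -0.0075, -0.9801]], 't': [-0.0399, 0.4953, 1.6644]}
wrist {'K': [[336.317, 0.0, 250.0765], [0.0, 336.317, 194.7537], [0.0, 0.0, 1.0]], 'k1': -0.0194, 'R': [[0.3673, -0.9301, -0.0008], [-0.9003, -0.3558, 0.2509], [-0.2336, -0.0915, -0.968]], 't': [-0.5503, -0.0272, 0.3895]}
```

View pics/scene0.png

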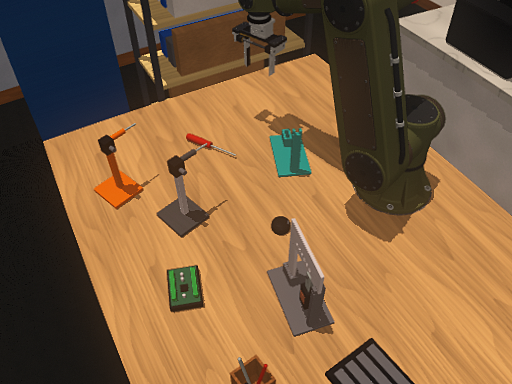

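View pics/top0.png

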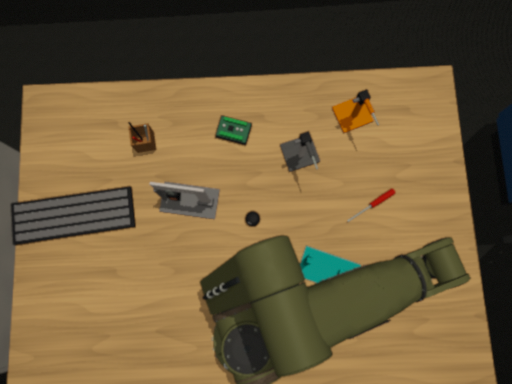

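View pics/wrist0.png

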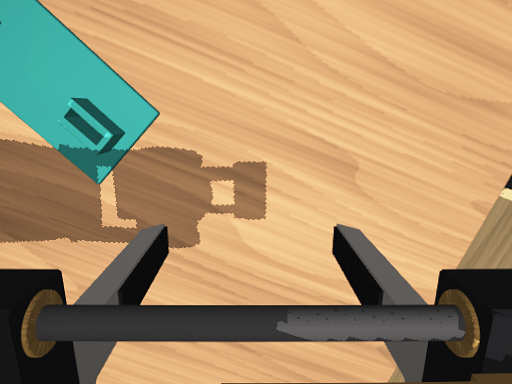

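Scene view: the grey rack with the panel is at about (300,285) and the turquoise look-alike at (290,155). The grey stand is at about (183,200), the orange one at (118,165). In the top view they are at (187,197), (330,265), (300,155) and (355,110). The grey rack holding the panel and the grey stand fit the description. I'll enlarge both to confirm.

```bash
cat > h.py <<'E'
import cv2,numpy as np
from station import ctrl
def und(c,uv):
    uv=np.asarray(uv,float).reshape(-1,1,2)
    D=np.array([c['k1'],0,0,0,0.])
    return cv2.undistortPoints(uv,np.array(c['K']),D).reshape(-1,2)
def ray(c,uv):
    R=np.array(c['R']);t=np.array(c['t'])
    p=und(c,uv);d=np.c_[p,np.ones(len(p))]@R
    return -R.T@t,d
def onz(c,uv,z):
    o,d=ray(c,uv);s=(z-o[2])/d[:,2];return o+s[:,None]*d
def proj(c,X):
    X=np.asarray(X,float).reshape(-1,3)
    return cv2.projectPoints(X,cv2.Rodrigues(np.array(c['R']))[0],np.array(c['t']),np.array(c['K']),np.array([c['k1'],0,0,0,0.]))[0].reshape(-1,2)
def tri(ca,ua,cb,ub):
    oa,da=ray(ca,ua);ob,db=ray(cb,ub);out=[]
    for a,b in zip(da,db):
        A=np.c_[a,-b];s=np.linalg.lstsq(A,ob-oa,rcond=None)[0]
        out.append(np.r_[(oa+s[0]*a+ob+s[1]*b)/2,np.linalg.norm(oa+s[0]*a-ob-s[1]*b)])
    return np.array(out)
def crop(im,x0,y0,x1,y1,f,name):
    cv2.imwrite(name,cv2.resize(im[y0:y1,x0:x1,::-1],None,fx=f,fy=f,interpolation=cv2.INTER_CUBIC))
E
python3 - <<'E'
from h import *
s=np.load('pics/scene0.npy');t=np.load('pics/top0.npy')
crop(s,255,205,345,340,4,'pics/c1.png');crop(s,145,130,245,240,5,'pics/c2.png')
crop(t,140,170,230,225,8,'pics/c3.png');crop(t,270,125,330,195,8,'pics/c4.png')
E
```

```text
(no output)
```

View pics/c1.png

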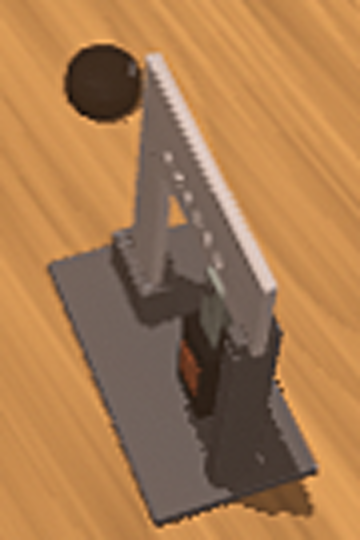

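View pics/c2.png

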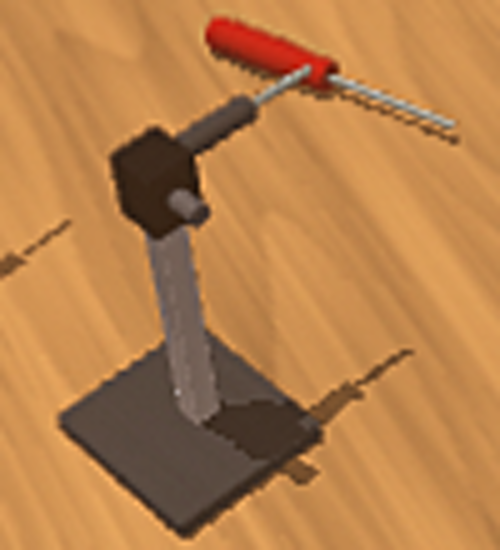

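View pics/c3.png

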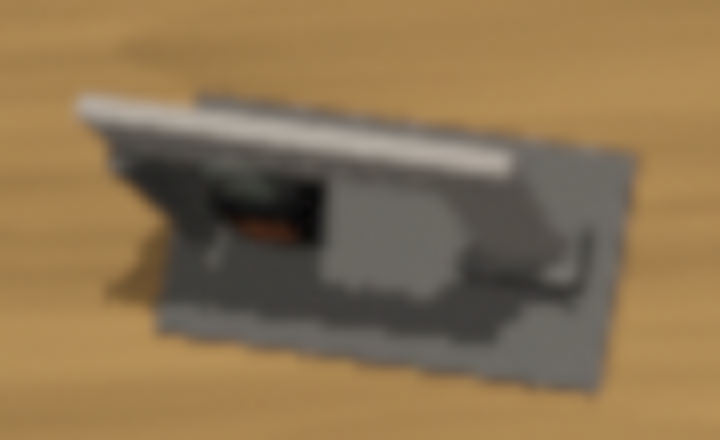

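View pics/c4.png

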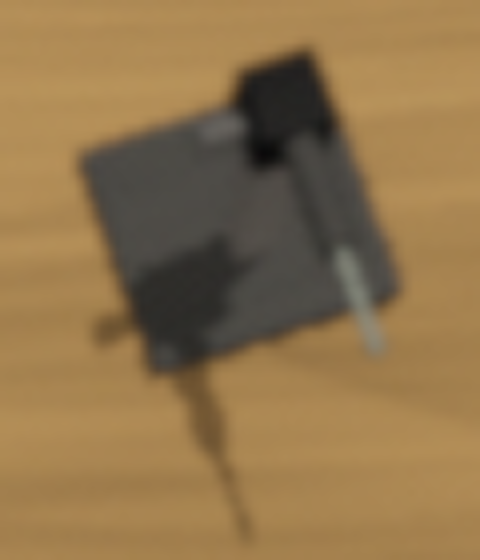

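```bash
python3 - <<'E'
from h import *
np.set_printoptions(precision=4,suppress=True)
S=ctrl.calibration('scene');T=ctrl.calibration('top')
t=lambda x,y,x0,y0,f:((x)/f+x0-.5+.5/f,(y)/f+y0-.5+.5/f)
A=[t(*p,140,170,8) for p in[(78,105),(512,163)]]
print('top edge z.234 top-cam',onz(T,A,.233))
B=[t(*p,255,205,4) for p in[(270,290),(152,58)]]
print('scene',onz(S,B,.233)); print('tri',tri(T,A,S,B))
C=[t(*p,140,170,8) for p in[(637,152),(600,392),(157,333)]]
print('rack base',onz(T,C,.01))
D=[t(*p,270,125,8) for p in[(82,155),(150,375),(400,292)]]
print('stand base top',onz(T,D,.014))
D=[t(*p,145,130,5) for p in[(60,417),(183,528),(322,425)]]
print('stand base scene',onz(S,D,.014))
P=[t(*p,270,125,8) for p in[(375,350),(345,250)]]
Q=[t(*p,145,130,5) for p in[(308,68),(255,107)]]
print('peg tri',tri(T,P,S,Q)); print(onz(T,P,.208),onz(S,Q,.208))
E
```

```text
top edge z.234 top-cam [[0.4988 0.2852 0.233 ]
 [0.4672 0.1175 0.233 ]]
scene [[0.5018 0.2847 0.233 ]
 [0.4708 0.1205 0.233 ]]
tri [[0.5001 0.2847 0.2312 0.0025]
 [0.4684 0.1178 0.2286 0.0006]]
rack base [[0.5163 0.0869 0.01  ]
 [0.409  0.1067 0.01  ]
 [0.4454 0.3011 0.01  ]]
stand base top [[ 0.6696 -0.1387  0.014 ]
 [ 0.5656 -0.1633  0.014 ]
 [ 0.5982 -0.2779  0.014 ]]
stand base scene [[ 0.7045 -0.2481  0.014 ]
 [ 0.6728 -0.1341  0.014 ]
 [ 0.5699 -0.1643  0.014 ]]
peg tri [[ 0.5233 -0.2401  0.2163  0.0017]
 [ 0.5632 -0.23    0.2139  0.0034]]
[[ 0.5246 -0.2407  0.208 ]
 [ 0.5663 -0.2317  0.208 ]] [[ 0.5204 -0.2499  0.208 ]
 [ 0.5598 -0.2349  0.208 ]]
```

```bash
cat >> h.py <<'E'
from scipy.spatial.transform import Rotation as Ro
def pose():
    o=ctrl.get_obs();return np.array(o['ee_pos']),Ro.from_euler('xyz',o['eef_rot']).as_matrix(),o
E
python3 - <<'E'
from h import *
np.set_printoptions(precision=4,suppress=True)
p,R,o=pose();print(R)
c=ctrl.calibration('wrist');Rc=np.array(c['R']);oc=-Rc.T@np.array(c['t'])
print('cam in tool',R.T@(oc-p),'cam axes in tool\n',R.T@Rc.T)
for n,(x0,y0,x1,y1) in dict(top=(155,185,190,215),scene=(290,275,320,315)).items():
    im=np.load(f'pics/{n}0.npy');h=cv2.cvtColor(im[y0:y1,x0:x1],cv2.COLOR_RGB2HSV)
    m=((h[...,0]<14)|(h[...,0]>172))&(h[...,1]>110)&(h[...,2]>35)
    n_,l,s,ce=cv2.connectedComponentsWithStats(m.astype(np.uint8))
    print(n,[(a.tolist(),(b+[x0,y0]).round(1).tolist()) for a,b in zip(s[1:],ce[1:]) if a[4]>5])
s=np.load('pics/scene0.npy');crop(s,285,260,330,320,10,'pics/c5.png')
E
```

```text
[[-0.0002  0.3652 -0.9309]
 [ 0.0007 -0.9309 -0.3652]
 [-1.     -0.0008 -0.    ]]
cam in tool [-0.1705  0.0005 -0.0727] cam axes in tool
 [[-0.0001 -0.2509  0.968 ]
 [ 1.      0.0022  0.0007]
 [-0.0023  0.968   0.2509]]
top [([15, 12, 7, 3, 14], [172.8, 198.3])]
scene [([10, 9, 11, 25, 138], [304.2, 297.0])]
```

View pics/c5.png

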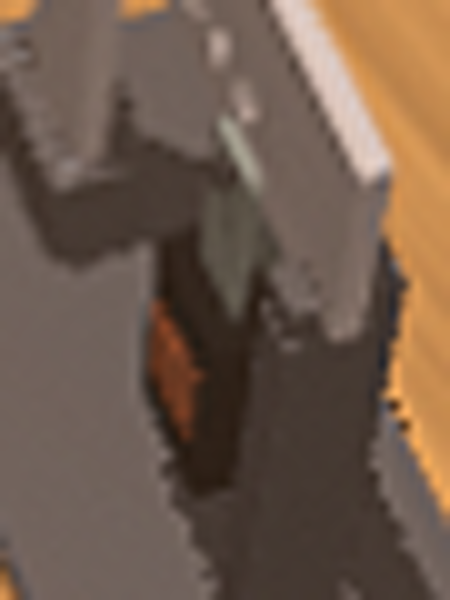

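The crops confirm both: the panel with its copper-faced block stands in the grey rack, and the grey stand has a sleeve and bright peg. Next I'll move the hand beside the panel so the wrist camera sees the block's face.

```bash
python3 -m creep '{"hand":[-1,-1,-1,-1,-1,-1,-1,-1,-1,-1,-1,-1],"spin":[0,0,0,0,0,0,0,0,0,0,0,0],"slide":[[-0.02,-0.01,-0.015],[-0.04,-0.03,-0.045],[-0.06,-0.05,-0.075],[-0.08,-0.07,-0.106],[-0.09,-0.09,-0.138],[-0.1,-0.11,-0.17],[-0.11,-0.13,-0.203],[-0.11,-0.15,-0.236],[-0.11,-0.17,-0.27],[-0.11,-0.19,-0.304],[-0.11,-0.21,-0.338],[-0.11,-0.23,-0.372]]}' 20; python3 - <<'E'
from h import *
np.set_printoptions(precision=4,suppress=True)
p,R,o=pose();print(p,o['qpos'],R.T@(np.array([.669,.104,.32])-p))
E
```

```text
time_s: 1.15
ee_pos: [0.4639, -0.1602, 0.3235]
eef_rot: [1.674, 1.571, -1.094]
force: [0.5, 0.1, 0.6]
grip_width: 0.0937
[ 0.4639 -0.1602  0.3235] [-0.4071  0.1032  1.5037 -0.0001  1.5346  0.7899] [ 0.0035 -0.1711 -0.2874]
```

```bash
python3 -m creep '{"hand":[-1,-1,-1,-1,-1,-1,-1,-1,-1,-1,-1,-1],"spin":[-5,-10,-16,-22,-28,-34,-40,-46,-52,-58,-58,-58],"slide":[[0,-0.018,-0.03],[0,-0.036,-0.06],[0,-0.054,-0.09],[0,-0.072,-0.12],[0,-0.09,-0.15],[0,-0.108,-0.18],[0,-0.126,-0.21],[0,-0.144,-0.24],[0,-0.162,-0.27],[0,-0.171,-0.287],[0,-0.171,-0.287],[0,-0.171,-0.287]]}' 20; python3 - <<'E'
from h import *
np.set_printoptions(precision=4,suppress=True)
p,R,o=pose();print(p,o['qpos'],'\n',R)
c=ctrl.calibration('wrist');im=ctrl.camera('wrist')
np.savez('pics/w1.npz',im=im,**c);cv2.imwrite('pics/w1.png',im[:,:,::-1])
E
```

```text
time_s: 2.15
ee_pos: [0.668, 0.1025, 0.3222]
eef_rot: [-1.221, 1.569, -2.976]
force: [-0.5, 0.8, -0.6]
grip_width: 0.0936
[0.668  0.1025 0.3222] [ 0.0982  0.5618  0.9076 -0.0001  1.674   0.2828] 
 [[-0.0017  0.983  -0.1836]
 [-0.0003 -0.1836 -0.983 ]
 [-1.     -0.0016  0.0006]]
```

View pics/w1.png

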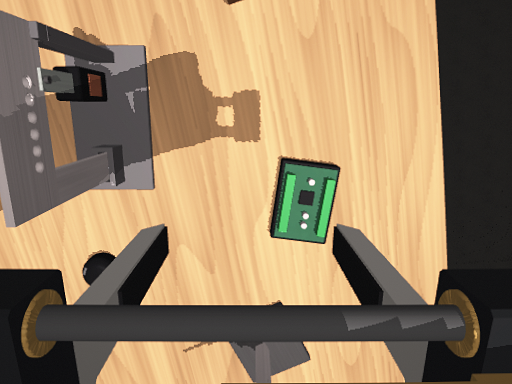

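Wrist view: the panel is at left with its holes from (28,82), hole 5, to (40,168), hole 0. The strap is at (55,80) and the black block with its copper face at (96,85). I'll measure these.

```bash
python3 - <<'E'
from h import *
d=np.load('pics/w1.npz');crop(d['im'],0,50,160,200,5,'pics/c6.png')
crop(d['im'],0,10,160,120,5,'pics/c7.png')
E
```

```text
(no output)
```

View pics/c6.png

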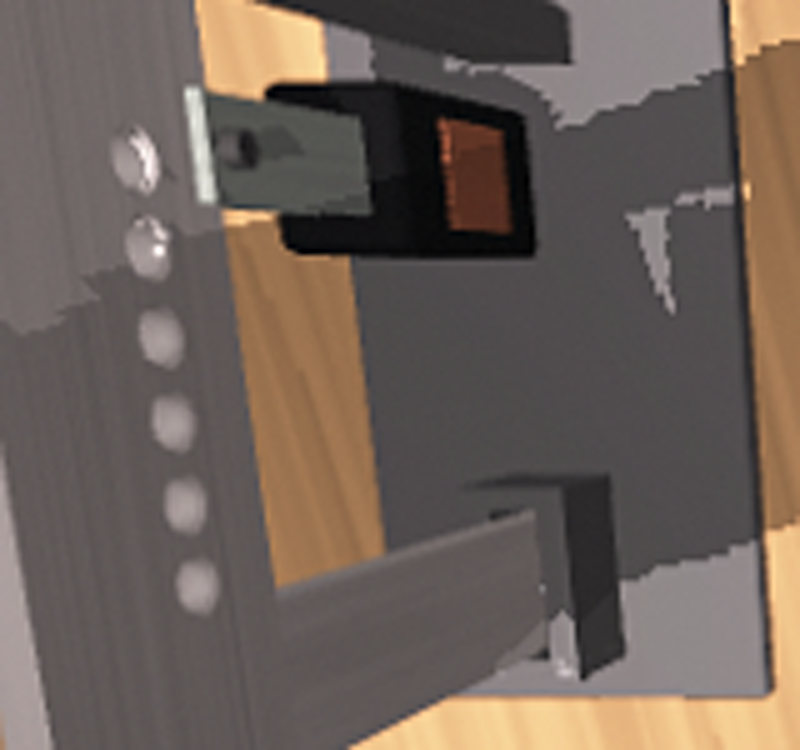

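View pics/c7.png

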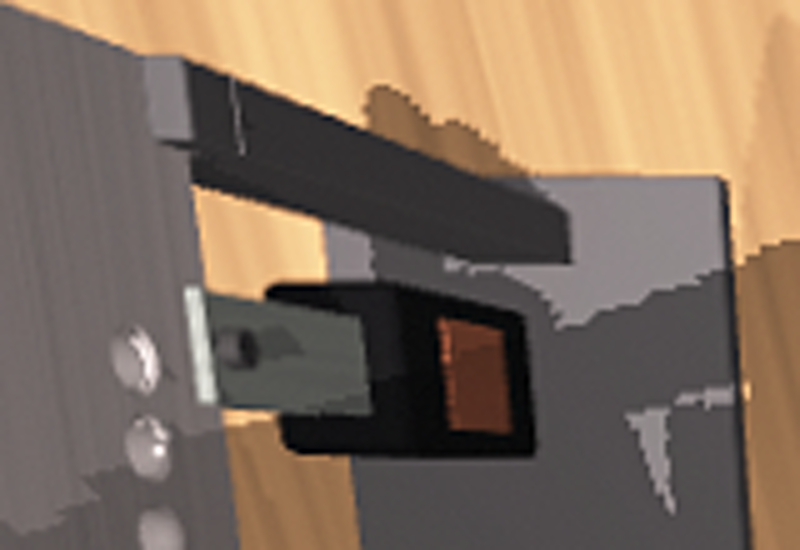

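```bash
python3 - <<'E'
from h import *
np.set_printoptions(precision=4,suppress=True)
d=np.load('pics/w1.npz')
T=lambda L:[(x/5-.4,y/5+50-.4) for x,y in L]
H=onz(d,T([(196,586),(184,505),(173,424),(162,338),(149,247),(135,159)]),.189)
print(H);print('spacing',np.linalg.norm(np.diff(H[:,:2],axis=0),axis=1))
y=H[5]-H[0];y[2]=0;y/=np.linalg.norm(y);print('yaw y',np.degrees(np.arctan2(y[1],y[0])))
x=np.cross(y,[0,0,1])
O=(H-np.outer([.025,.04,.055,.07,.085,.1],y)).mean(0)-.004*x;O[2]=.01
print('origin',O,'topedge-cam tip y152, leg -18',O+.152*y,O-.018*y)
def onx(L,xo):
    o,dd=ray(d,T(L));s=(xo-(o-O)@x)/(dd@x);P=o+s[:,None]*dd-O
    return np.c_[P@x,P@y,P[:,2]]*1e3
print('copper corners',onx([(437,118),(505,128),(512,235),(447,230)],.015))
print('block face bottom corners',onx([(525,112),(535,255),(400,83),(412,250)],.015))
print('strap',onx([(205,92),(218,207),(362,118),(372,215)],.007))
E
```

```text
[[0.4804 0.1574 0.189 ]
 [0.4832 0.172  0.189 ]
 [0.4862 0.1863 0.189 ]
 [0.4893 0.2011 0.189 ]
 [0.4923 0.2165 0.189 ]
 [0.4948 0.231  0.189 ]]
spacing [0.0149 0.0146 0.0151 0.0156 0.0147]
yaw y 78.94915835869631
origin [0.4718 0.1335 0.01  ] topedge-cam tip y152, leg -18 [0.5009 0.2827 0.01  ] [0.4683 0.1158 0.01  ]
copper corners [[ 15.     115.2896  87.236 ]
 [ 15.     116.2515  51.676 ]
 [ 15.      91.0328  53.2395]
 [ 15.      91.1247  87.7885]]
block face bottom corners [[ 15.     121.1709  38.9566]
 [ 15.      86.4952  40.5246]
 [ 15.     120.9657 102.8602]
 [ 15.      86.3832 105.2728]]
strap [[  7.     113.0078 160.9398]
 [  7.      92.8727 161.5219]
 [  7.     113.6363 104.9157]
 [  7.      93.668  105.1688]]
```

The block centre comes out at panel y ≈ 103.6 mm (copper, block edges and strap agree within 0.5 mm), so the balance point is y ≈ 80. Hole 4 (y = 85) is nearest and should hang about 3.7° off level. The hole spacing checks at 15 mm. I'll move above y ≈ 83 and look again.

```bash
python3 -m creep '{"hand":[-0.5,-0.2,-0.2,-0.2,-0.2,-0.2,-0.2,-0.2,-0.2],"spin":[0,0,0,0,0,0,0,0,0],"slide":[[0,-0.03,-0.01],[0,-0.06,-0.022],[0,-0.09,-0.034],[0,-0.12,-0.047],[0.01,-0.15,-0.06],[0.02,-0.18,-0.07],[0.037,-0.198,-0.078],[0.037,-0.198,-0.078],[0.037,-0.198,-0.078]]}' 20; python3 - <<'E'
from h import *
np.set_printoptions(precision=4,suppress=True)
p,R,o=pose();print(p,o['qpos'],o['force'],'\n',R)
c=ctrl.calibration('wrist');im=ctrl.camera('wrist')
np.savez('pics/w2.npz',im=im,**c);cv2.imwrite('pics/w2.png',im[:,:,::-1])
P=np.array([.4718,.1335]);y=np.array([.1917,.9815])
print(proj(c,[[*(P+t*y),.233] for t in(-.018,.083,.152)]))
E
```

```text
time_s: 2.95
ee_pos: [0.4868, 0.2144, 0.2869]
eef_rot: [1.708, 1.57, -0.048]
force: [0.4, -0.4, 0.3]
grip_width: 0.0564
[0.4868 0.2144 0.2869] [ 0.3461  0.2128  1.46   -0.0002  1.4683  0.5319] [ 0.4427 -0.409   0.3354] 
 [[ 0.0005  0.9828 -0.1848]
 [-0.     -0.1848 -0.9828]
 [-1.      0.0005 -0.0001]]
[[249.228  337.1059]
 [250.4865 213.1893]
 [251.5153 111.6487]]
```

View pics/w2.png

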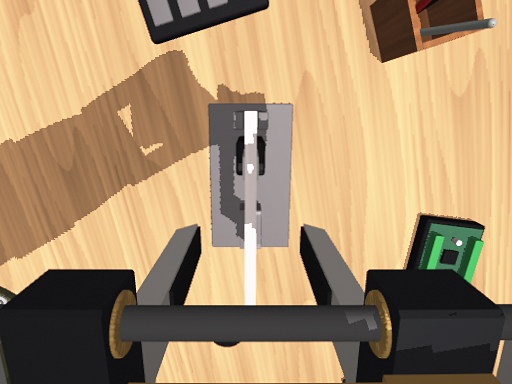

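The panel's top edge is at columns 244–257, ending at row 111, which matches the prediction. It is centred between the fingers at columns 201 and 300. Going down to pinch.

```bash
python3 -m creep '{"hand":[-0.2,-0.2,-0.2,-0.2,0.3,1,1,1,1,1,1,1],"spin":[0,0,0,0,0,0,0,0,0,0,0,0],"slide":[[0.03,0,0],[0.06,0,0],[0.077,0,0],[0.077,0,0],[0.077,0,0],[0.077,0,0],[0.077,0,0],[0.077,0,0],[0.077,0,0],[0.077,0,0],[0.077,0,0],[0.077,0,0]]}' 40; python3 - <<'E'
from h import *
np.set_printoptions(precision=4,suppress=True)
p,R,o=pose();print(p,o['force'],o['moment'],o['grip_width'])
E
```

```text
time_s: 4.0
ee_pos: [0.4875, 0.2151, 0.2096]
eef_rot: [-2.222, 1.571, 2.306]
force: [-3.2, -0.3, 3.4]
grip_width: 0.0077
[0.4875 0.2151 0.2096] [-3.1968 -0.2552  3.3787] [ 0.0583  0.9111 -0.007 ] 0.0077242148819041505
```

```bash
python3 -m creep '{"hand":[1,1,1,1,1,1,1,1,1],"spin":[0,0,0,0,0,0,0,0,0],"slide":[[-0.01,0,0],[-0.025,0,0],[-0.04,0,0],[-0.06,0,0],[-0.08,0,0],[-0.1,0,0],[-0.12,0,0],[-0.12,0,0],[-0.12,0,0]]}' 40; python3 - <<'E'
from h import *
np.set_printoptions(precision=4,suppress=True)
p,R,o=pose();print(p,o['force'],o['moment'],o['grip_width'],o['qpos']);print(R)
for n in('scene','wrist'):
    c=ctrl.calibration(n);im=ctrl.camera(n);np.savez(f'pics/{n}3.npz',im=im,**c);cv2.imwrite(f'pics/{n}3.png',im[:,:,::-1])
E
```

```text
time_s: 4.75
ee_pos: [0.4876, 0.215, 0.3294]
eef_rot: [2.037, 1.57, 0.281]
force: [0.4, -0.9, -6.8]
grip_width: 0.008
[0.4876 0.215  0.3294] [ 0.3758 -0.8925 -6.8313] [-0.0192 -0.0765  0.0026] 0.007986628838597406 [ 0.3465  0.2002  1.3795 -0.      1.5614  0.5312]
[[ 0.0005  0.983  -0.1837]
 [ 0.0002 -0.1837 -0.983 ]
 [-1.      0.0005 -0.0003]]
```

View pics/scene3.png

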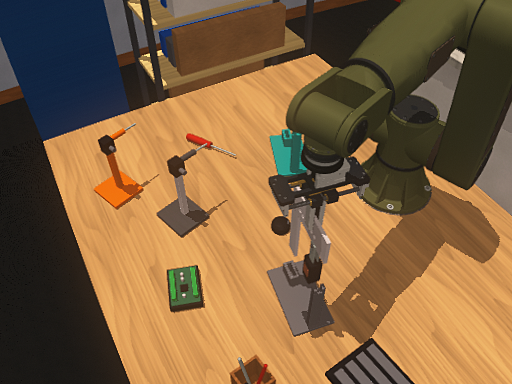

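View pics/wrist3.png

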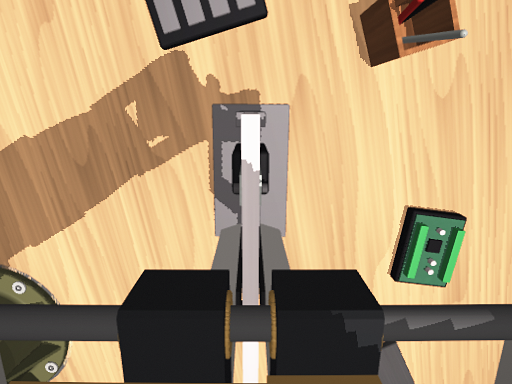

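The panel is held level and clear of the rack, with a weight reading of 6.8 N. Next I'll fit the stand pose from the points so far and check that the orange stand is clear.

```bash
python3 - <<'E'
from h import *
np.set_printoptions(precision=4,suppress=True)
M=np.array([[-40,60],[-40,60],[70,60],[70,60],[-40,-60],[70,-60],[-104,0],[-60,0]])/1e3
W=np.array([[.5656,-.1633],[.5699,-.1643],[.6696,-.1387],[.6728,-.1341],[.5982,-.2779],[.7045,-.2481],[.5233,-.2401],[.5632,-.23]])
mc,wc=M.mean(0),W.mean(0);z=((W-wc)[:,0]+1j*(W-wc)[:,1])@np.conj((M-mc)[:,0]+1j*(M-mc)[:,1])
a=np.angle(z);Rm=np.array([[np.cos(a),-np.sin(a)],[np.sin(a),np.cos(a)]]);t=wc-Rm@mc
print('stand yaw',np.degrees(a),t,'res mm\n',(W-(M@Rm.T+t))*1e3)
d=np.load('pics/wrist3.npz');p,R,o=pose()
e=onz(d,[(251,113.5)],p[2]+.0234);print('panel tip in tool',(e-p)@R)
S=np.load('pics/scene0.npy');c=ctrl.calibration('scene');print('orange peg tip',onz(c,[(133.5,125)],.21))
tz=.0;hole=np.r_[Rm@[-.150,0]+t,.26]
# tool after spin: y=stand x, z=-stand y ; hole in tool (0.0206,0,-(.085-.0823))
ty=np.r_[Rm@[1,0],0];tzv=-np.r_[Rm@[0,1],0]
g=hole-.0206*np.array([0,0,-1])-(-.0025)*tzv
print('target tcp',g,'slide',(g-p)@R,'world spin',np.degrees(a)-np.degrees(np.arctan2(R[1,1],R[0,1])))
E
```

```text
stand yaw 15.84469252598551 [ 0.6214 -0.2115] res mm
 [[-0.9195  1.368 ]
 [ 3.3805  0.368 ]
 [-2.74   -4.0654]
 [ 0.46    0.5346]
 [-1.0831  2.2086]
 [-0.6037  1.9752]
 [ 1.967  -0.2378]
 [-0.4612 -2.1511]]
panel tip in tool [[-0.0235  0.0008 -0.0699]]
orange peg tip [[ 0.6736 -0.432   0.21  ]]
target tcp [ 0.4778 -0.2548  0.2806] slide [0.0476 0.0771 0.4633] world spin 26.424605446001944
```

```bash
python3 -m creep '{"hand":[1,1,1,1,1,1,1,1,1,1,1,1],"spin":[-1,-3,-5,-8,-11,-14,-17,-20,-22,-24,-25.5,-26],"slide":[[0,0,0.015],[0,0,0.04],[0,0,0.075],[0,0,0.11],[0,0,0.147],[0,0,0.184],[0,0,0.221],[0,0,0.258],[0,0,0.295],[0,0.01,0.33],[0,0.02,0.36],[0,0.02,0.38]]}' 40; python3 - <<'E'
from h import *
np.set_printoptions(precision=4,suppress=True)
p,R,o=pose();print(p,o['force'],o['grip_width'],o['qpos'])
g=np.array([.4778,-.2548,.2806]);print((g-p)@R,np.degrees(np.arctan2(R[1,1],R[0,1])))
E
```

```text
time_s: 5.85
ee_pos: [0.4372, -0.1649, 0.3278]
eef_rot: [-2.094, 1.569, 2.887]
force: [0.5, -0.2, -5.9]
grip_width: 0.0078
[ 0.4372 -0.1649  0.3278] [ 0.5265 -0.1859 -5.9054] 0.00780550564766397 [-0.4388  0.0481  1.5531 -0.0004  1.5425 -0.7078]
[0.047  0.0153 0.0975] 15.415913293208208
```

```bash
python3 -m creep '{"hand":[1,1,1,1,1,1,1],"spin":[0,0,0,0,0,0,0],"slide":[[0,0,0.02],[0.01,0,0.05],[0.02,0.005,0.08],[0.035,0.01,0.097],[0.045,0.015,0.097],[0.047,0.015,0.097],[0.047,0.015,0.097]]}' 40; python3 - <<'E'
from h import *
np.set_printoptions(precision=4,suppress=True)
p,R,o=pose();print(p,o['force'],o['grip_width'],np.degrees(np.arctan2(R[1,1],R[0,1])))
for n in('scene','top','wrist'):
    c=ctrl.calibration(n);im=ctrl.camera(n);np.savez(f'pics/{n}4.npz',im=im,**c)
    if n=='wrist':cv2.imwrite(f'pics/{n}4.png',im[:,:,::-1])
    if n=='scene':crop(im,140,110,260,240,5,'pics/scene4.png')
    if n=='top':crop(im,265,120,335,200,7,'pics/top4.png')
E
```

```text
time_s: 6.43
ee_pos: [0.4772, -0.251, 0.2809]
eef_rot: [-2.431, 1.567, 2.551]
force: [0.1, 0.3, -6.0]
grip_width: 0.0079
[ 0.4772 -0.251   0.2809] [ 0.1249  0.3021 -5.9613] 0.007851134445360527 15.438983013882993
```

View pics/wrist4.png

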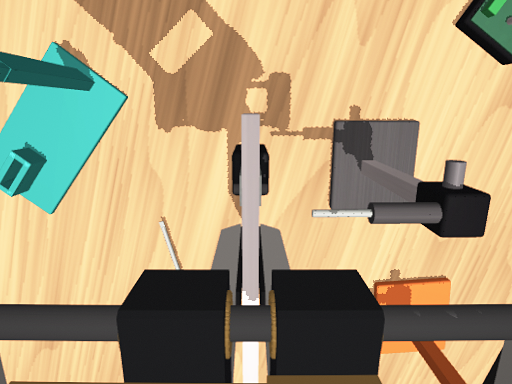

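View pics/scene4.png

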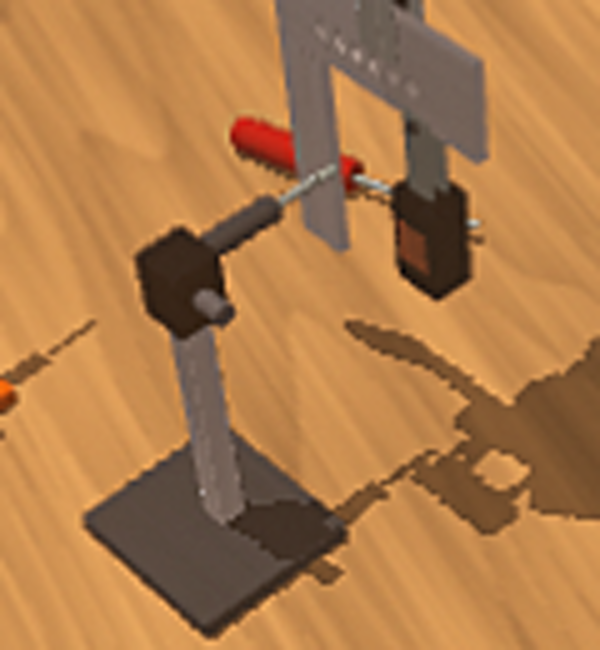

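View pics/top4.png

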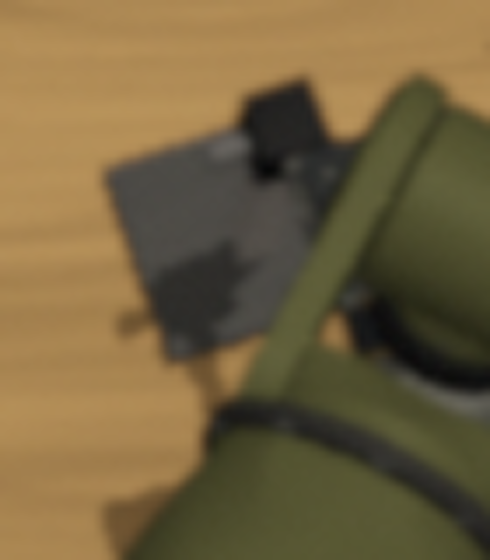

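Wrist view: the peg runs along row 213 from its tip at (312,213) to the sleeve at (372,213). The sleeve spans columns 372–440. The peg is nearly parallel to the image rows, so the yaw is right. I'll measure it in the tool frame.

```bash
python3 - <<'E'
from h import *
d=np.load('pics/wrist4.npz');crop(d['im'],300,180,400,250,8,'pics/c8.png')
E
```

View pics/c8.png

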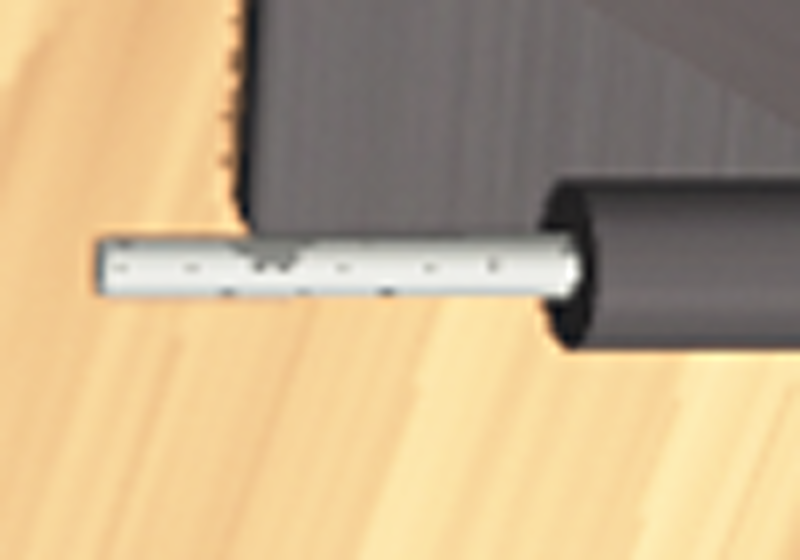

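```bash
python3 - <<'E'
from h import *
np.set_printoptions(precision=4,suppress=True)
d=np.load('pics/wrist4.npz');s=np.load('pics/scene4.npz');p,R,o=pose()
w=[(x/8+300-.44,y/8+180-.44) for x,y in[(101,268),(575,266)]]
sc=[(x/5+140-.4,y/5+110-.4) for x,y in[(336,168),(279,206)]]
tr=tri(d,w,s,sc);print('tri',tr)
for z in(.206,.210,.214,.218):
    P=onz(d,w,z);q=(P-p)@R;print(z,'len',np.linalg.norm(P[1]-P[0]),'tool',q.ravel(),'yaw',np.degrees(np.arctan2(*(P[1]-P[0])[1::-1])))
e=onz(d,[(251,113.5)],p[2]+.0234);print('panel tip in tool',(e-p)@R)
E
```

```text
tri [[ 0.5225 -0.2416  0.2155  0.0015]
 [ 0.5638 -0.2288  0.2163  0.0033]]
0.206 len 0.04587662701510746 tool [0.0774 0.048  0.0064 0.0774 0.0939 0.0061] yaw 15.81283246026361
0.21 len 0.04513502770582106 tool [0.0734 0.0473 0.0051 0.0734 0.0924 0.0048] yaw 15.812832460263566
0.214 len 0.044393428396534686 tool [0.0694 0.0465 0.0038 0.0694 0.0909 0.0035] yaw 15.812832460263584
0.218 len 0.0436518290872483 tool [0.0654 0.0457 0.0026 0.0654 0.0894 0.0023] yaw 15.812832460263607
panel tip in tool [[-0.0235  0.0004 -0.0698]]
```

Peg estimates agree: z ≈ 0.215, with the tip 46.5 mm and the sleeve face about 91 mm ahead along tool y. Next I'll move the arm's underside over the peg, well above it, then lower gently.

```bash
python3 -m creep '{"hand":[1,1,1,1,1,1,1,1],"spin":[-0.4,-0.4,-0.4,-0.4,-0.4,-0.4,-0.4,-0.4],"slide":[[0,0.015,0],[0,0.035,0],[0,0.055,0],[0,0.065,0],[0,0.065,0],[0.007,0.065,0],[0.014,0.065,0],[0.014,0.065,0]]}' 40; for i in 1; do python3 -m creep '{"hand":[1,1,1],"spin":[0,0,0],"slide":[[0.0005,0,0],[0.001,0,0],[0.001,0,0]]}' 40; done
```

```text
time_s: 7.25
ee_pos: [0.5393, -0.2345, 0.2667]
eef_rot: [-2.253, 1.568, 2.735]
force: [0.0, 0.2, -6.1]
grip_width: 0.0079
time_s: 7.5
ee_pos: [0.5402, -0.2347, 0.2677]
eef_rot: [0.746, 1.57, -0.549]
force: [-0.2, -0.7, -6.2]
grip_width: 0.0076
```

```bash
python3 - <<'E'
from h import *
np.set_printoptions(precision=4,suppress=True)
p,R,o=pose();print(p,o['force'],o['moment'])
c=ctrl.calibration('wrist');im=ctrl.camera('wrist');np.savez('pics/wrist5.npz',im=im,**c);crop(im,200,130,460,280,3,'pics/wrist5.png')
im=ctrl.camera('scene');crop(im,150,110,250,220,5,'pics/scene5.png')
E
```

```text
[ 0.5402 -0.2347  0.2677] [-0.21   -0.7035 -6.1566] [-0.0061 -0.1071  0.0105]
```

View pics/wrist5.png

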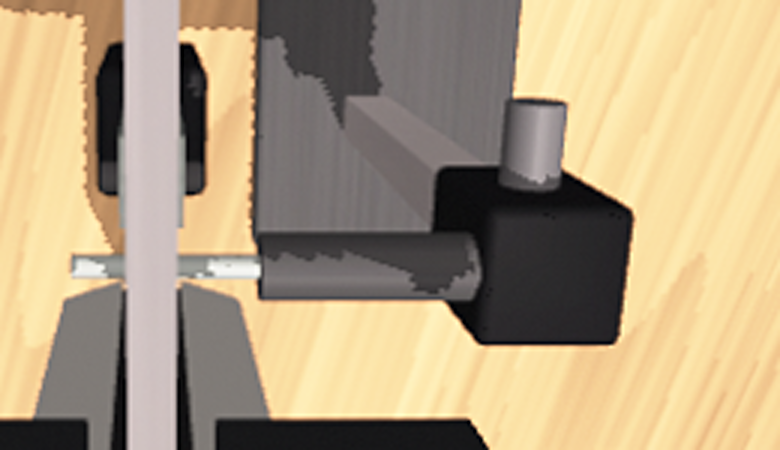

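View pics/scene5.png

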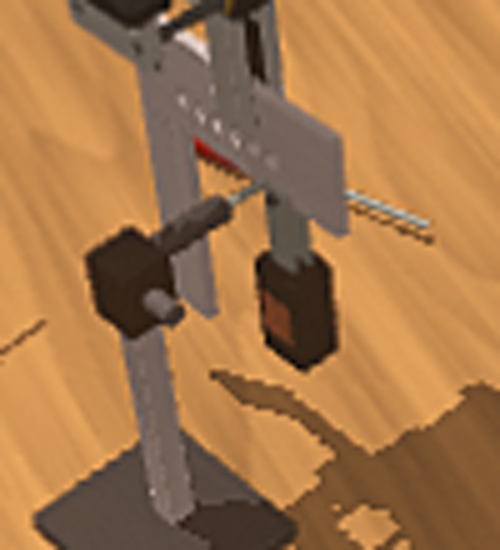

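```bash
python3 -m creep '{"hand":[1,1,1],"spin":[0,0,0],"slide":[[0.0005,0,0],[0.001,0,0],[0.001,0,0]]}' 40; python3 -m creep '{"hand":[1,1,1],"spin":[0,0,0],"slide":[[0.0004,0,0],[0.0008,0,0],[0.0008,0,0]]}' 40
```

```text
time_s: 7.85
ee_pos: [0.5403, -0.2345, 0.2663]
eef_rot: [-2.313, 1.571, 2.676]
force: [0.3, -0.3, -6.0]
grip_width: 0.0079
time_s: 8.1
ee_pos: [0.5403, -0.2345, 0.2655]
eef_rot: [-2.322, 1.571, 2.667]
force: [0.1, -0.3, -5.8]
grip_width: 0.0079
```

```bash
python3 -m creep '{"hand":[1,1,1],"spin":[0,0,0],"slide":[[0.0003,0,0],[0.0006,0,0],[0.0006,0,0]]}' 40
```

```text
time_s: 8.35
ee_pos: [0.5403, -0.2345, 0.265]
eef_rot: [-2.473, 1.571, 2.515]
force: [0.1, -0.2, -6.4]
grip_width: 0.0079
```

```bash
python3 -m creep '{"hand":[1,1,1],"spin":[0,0,0],"slide":[[0.0003,0,0],[0.0006,0,0],[0.0006,0,0]]}' 40
```

```text
time_s: 8.6
ee_pos: [0.5403, -0.2345, 0.2644]
eef_rot: [-2.167, 1.571, 2.821]
force: [0.3, 0.9, -7.1]
grip_width: 0.0076
```

```bash
python3 -m creep '{"hand":[1,1,1],"spin":[0,0,0],"slide":[[0.0003,0,0],[0.0006,0,0],[0.0006,0,0]]}' 40
```

```text
time_s: 8.85
ee_pos: [0.5404, -0.2345, 0.2638]
eef_rot: [-2.726, 1.571, 2.262]
force: [0.7, 0.1, -6.7]
grip_width: 0.0081
```

```bash
python3 -m creep '{"hand":[1,1,1],"spin":[0,0,0],"slide":[[0.0003,0,0],[0.0006,0,0],[0.0006,0,0]]}' 40
```

```text
time_s: 9.1
ee_pos: [0.5403, -0.2345, 0.2632]
eef_rot: [-2.319, 1.571, 2.67]
force: [-0.3, -0.3, -6.2]
grip_width: 0.008
```

```bash
python3 -m creep '{"hand":[1,1,1],"spin":[0,0,0],"slide":[[0.0003,0,0],[0.0006,0,0],[0.0006,0,0]]}' 40
```

```text
time_s: 9.35
ee_pos: [0.5404, -0.2345, 0.2628]
eef_rot: [0.793, 1.571, -0.502]
force: [-0.0, 0.2, -4.0]
grip_width: 0.0077
```

```bash
python3 -m creep '{"hand":[1,1,1],"spin":[0,0,0],"slide":[[0.0003,0,0],[0.0006,0,0],[0.0006,0,0]]}' 40
```

```text
time_s: 9.6
ee_pos: [0.5404, -0.2345, 0.2625]
eef_rot: [0.745, 1.57, -0.55]
force: [-1.8, 0.4, -0.9]
grip_width: 0.0078
```

Contact shows as the load dropping from −6.2 to −0.9 N at TCP z ≈ 0.263. That puts the peg axis at 0.2154 m, agreeing with sight (0.2155). Backing off, withdrawing past the tip, then going down to hole height.

```bash
python3 -m creep '{"hand":[1,1,1,1,1,1,1,1,1,1,1,1],"spin":[0,0,0,0,0,0,0,0,0,0,0,0],"slide":[[-0.001,0,0],[-0.003,0,0],[-0.004,-0.01,0],[-0.004,-0.03,0],[-0.004,-0.05,0],[-0.004,-0.055,0],[0.006,-0.055,0.002],[0.016,-0.055,0.004],[0.024,-0.055,0.006],[0.0264,-0.055,0.006],[0.0264,-0.055,0.006],[0.0264,-0.055,0.006]]}' 40; python3 - <<'E'
from h import *
np.set_printoptions(precision=4,suppress=True)
p,R,o=pose();print(p,o['force'],o['moment'],np.degrees(np.arctan2(R[1,1],R[0,1])))
c=ctrl.calibration('wrist');im=ctrl.camera('wrist');np.savez('pics/wrist6.npz',im=im,**c);cv2.imwrite('pics/wrist6.png',im[:,:,::-1]);crop(im,230,90,430,240,4,'pics/wrist6c.png')
im=ctrl.camera('scene');np.savez('pics/scene6.npz',im=im,**ctrl.calibration('scene'));crop(im,150,110,250,220,5,'pics/scene6.png')
E
```

```text
time_s: 10.6
ee_pos: [0.4894, -0.2551, 0.2353]
eef_rot: [-2.43, 1.57, 2.559]
force: [0.2, -0.2, -6.5]
grip_width: 0.0077
[ 0.4894 -0.2551  0.2353] [ 0.1867 -0.1859 -6.4527] [-0.014  -0.0999  0.0165] 15.838343718964374
```

View pics/wrist6c.png

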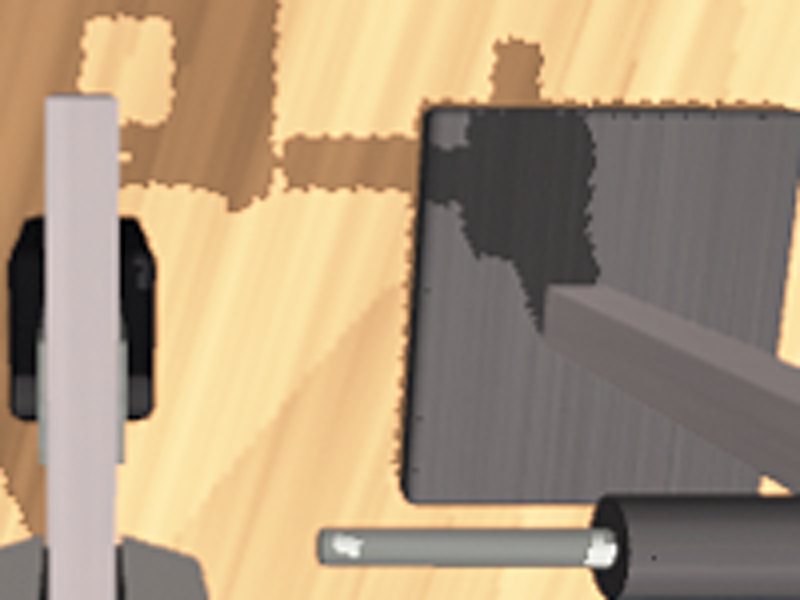

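View pics/scene6.png

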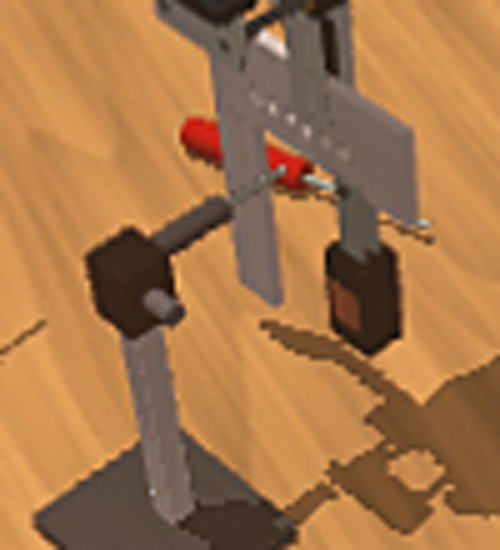

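```bash
python3 - <<'E'
from h import *
np.set_printoptions(precision=4,suppress=True)
d=np.load('pics/wrist6.npz');p,R,o=pose()
f=lambda L:[(x/4+230-.375,y/4+90-.375) for x,y in L]
P=onz(d,f([(322,547),(605,548)]),.2154);print('peg tool',(P-p)@R,'len',np.linalg.norm(P[1]-P[0]))
e=onz(d,f([(81,96)]),p[2]+.0234);q=((e-p)@R)[0];print('tip tool',q,'hole4 z',q[2]+.152-.085)
s=np.load('pics/scene6.npz');H=np.array([p+R@[.0206,.004,q[2]+.152-y] for y in(.025,.04,.055,.07,.085,.1)])
print('holes in scene crop (measured p)',(proj(s,H)-[150,110])*5)
E
```

```text
peg tool [[ 0.0205  0.0362 -0.0034]
 [ 0.0205  0.0789 -0.0033]] len 0.04264854019115285
tip tool [-0.0234 -0.     -0.0698] hole4 z -0.0027788438207566046
holes in scene crop (measured p) [[254.5812  91.5172]
 [271.4902 102.9956]
 [288.6064 114.6176]
 [305.9324 126.3851]
 [323.4709 138.3   ]
 [341.2244 150.3641]]
```

Peg and hole 4 now line up in the tool frame: z −3.4 against −2.8 mm, x 20.5 against 20.6 mm. Threading slowly.

```bash
python3 -m creep '{"hand":[1,1,1,1,1,1,1],"spin":[0,0,0,0,0,0,0],"slide":[[0,0.01,0],[0,0.02,-0.0003],[0,0.027,-0.0003],[0,0.031,-0.0003],[0,0.033,-0.0003],[0,0.035,-0.0003],[0,0.035,-0.0003]]}' 40; python3 -m creep '{"hand":[1,1,1],"spin":[0,0,0],"slide":[[0,0.001,0],[0,0.002,0],[0,0.002,0]]}' 40
```

```text
time_s: 11.28
ee_pos: [0.5229, -0.2453, 0.2355]
eef_rot: [-2.242, 1.571, 2.746]
force: [0.3, 0.3, -6.4]
grip_width: 0.0076
time_s: 11.53
ee_pos: [0.5246, -0.2449, 0.2357]
eef_rot: [1.209, 1.571, -0.086]
force: [-0.5, 0.2, -6.8]
grip_width: 0.0078
```

```bash
python3 -m creep '{"hand":[1,1,1,1],"spin":[0,0,0,0],"slide":[[0,0.001,0],[0,0.002,0],[0,0.003,0],[0,0.003,0]]}' 40; python3 - <<'E'
from h import *
np.set_printoptions(precision=4,suppress=True)
p,R,o=pose();print(R.T@o['force'],o['moment'])
c=ctrl.calibration('wrist');im=ctrl.camera('wrist');np.savez('pics/wrist7.npz',im=im,**c);crop(im,230,90,430,240,4,'pics/wrist7c.png')
im=ctrl.camera('scene');crop(im,165,115,235,185,8,'pics/scene7.png')
E
```

```text
time_s: 11.87
ee_pos: [0.5276, -0.244, 0.2356]
eef_rot: [1.629, 1.571, 0.334]
force: [-0.2, -0.5, -6.8]
grip_width: 0.0075
[ 6.8092 -0.2943  0.3902] [-0.0187 -0.1188  0.0037]
```

View pics/wrist7c.png

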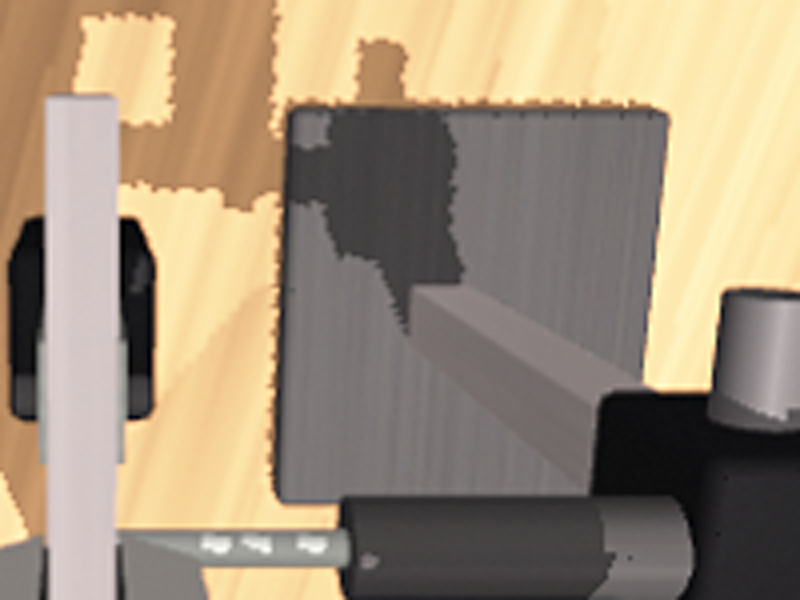

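View pics/scene7.png

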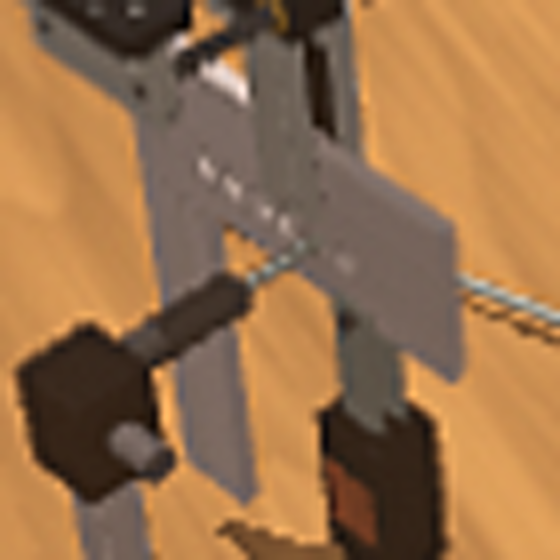

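No contact force. Four free holes show on the leg side of the peg and one beyond it, so the peg is entering hole 4. Continuing.

```bash
python3 -m creep '{"hand":[1,1,1,1,1,1,1],"spin":[0,0,0,0,0,0,0],"slide":[[0,0.004,0],[0,0.008,0],[0,0.012,0],[0,0.016,0],[0,0.02,0],[0,0.02,0],[0,0.02,0]]}' 40
```

```text
time_s: 12.55
ee_pos: [0.5469, -0.2385, 0.2355]
eef_rot: [-2.129, 1.57, 2.86]
force: [0.1, -1.1, -5.9]
grip_width: 0.0076
```

```bash
python3 -m creep '{"hand":[1,1,1,1,1,1],"spin":[0,0,0,0,0,0],"slide":[[0,0.003,0],[0,0.006,0],[0,0.009,0],[0,0.011,0],[0,0.012,0],[0,0.012,0]]}' 40
```

```text
time_s: 13.05
ee_pos: [0.5585, -0.2352, 0.2356]
eef_rot: [-2.276, 1.571, 2.713]
force: [0.3, 0.8, -7.0]
grip_width: 0.0077
```

```bash
python3 -m creep '{"hand":[1,1,1],"spin":[0,0,0],"slide":[[0,0.0005,0],[0,0.001,0],[0,0.001,0]]}' 40;  python3 - <<'E'
from h import *
np.set_printoptions(precision=4,suppress=True)
p,R,o=pose();print(R.T@o['force'],o['moment'])
c=ctrl.calibration('wrist');im=ctrl.camera('wrist');np.savez('pics/wrist8.npz',im=im,**c);crop(im,230,90,430,240,4,'pics/wrist8c.png')
im=ctrl.camera('scene');crop(im,165,115,235,185,8,'pics/scene8.png')
E
```

```text
time_s: 13.3
ee_pos: [0.5592, -0.2351, 0.2357]
eef_rot: [-0.587, 1.571, -1.881]
force: [-0.3, 0.6, -5.7]
grip_width: 0.0079
[ 5.7126 -0.1338 -0.6675] [ 0.0175 -0.0419 -0.012 ]
```

View pics/wrist8c.png

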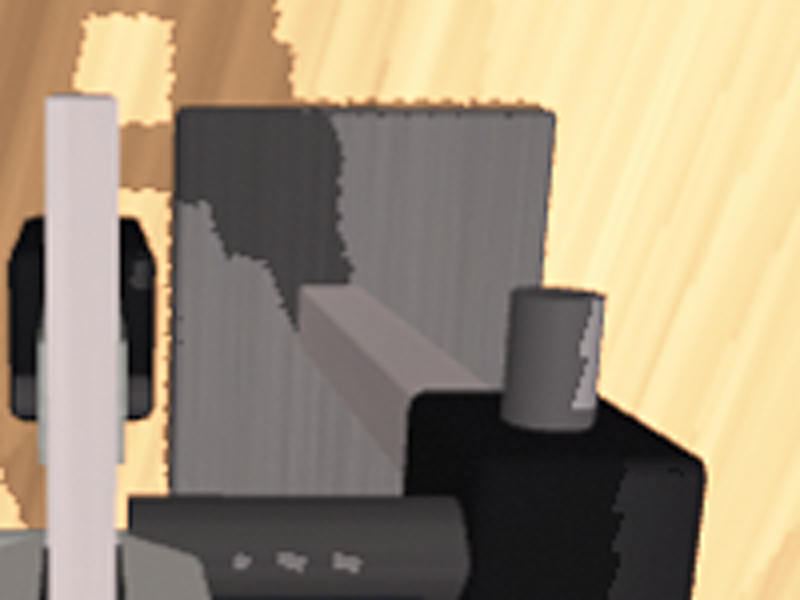

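View pics/scene8.png

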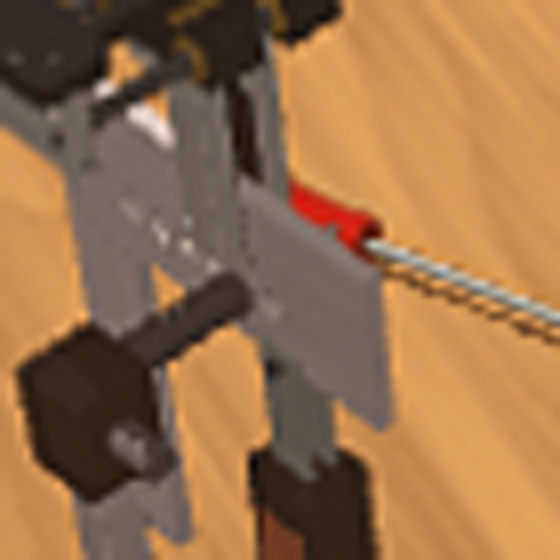

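The sleeve end is now almost at the panel, with no contact force yet. Continuing in sub-millimetre steps.

```bash
python3 -m creep '{"hand":[1,1,1],"spin":[0,0,0],"slide":[[0,0.0005,0],[0,0.001,0],[0,0.001,0]]}' 40
```

```text
time_s: 13.65
ee_pos: [0.5602, -0.2348, 0.2356]
eef_rot: [-2.981, 1.571, 2.007]
force: [0.0, -0.1, -5.9]
grip_width: 0.0079
```

```bash
python3 -m creep '{"hand":[1,1,1],"spin":[0,0,0],"slide":[[0,0.0005,0],[0,0.001,0],[0,0.001,0]]}' 40
```

```text
time_s: 13.9
ee_pos: [0.5612, -0.2345, 0.2356]
eef_rot: [2.331, 1.571, 1.037]
force: [-0.4, 0.8, -6.2]
grip_width: 0.0075
```

```bash
python3 -m creep '{"hand":[1,1,1],"spin":[0,0,0],"slide":[[0,0.0005,0],[0,0.001,0],[0,0.001,0]]}' 40
```

```text
time_s: 14.15
ee_pos: [0.5621, -0.2343, 0.2357]
eef_rot: [-1.683, 1.57, -2.978]
force: [-2.0, 0.1, -6.0]
grip_width: 0.0076
```

```bash
python3 -m creep '{"hand":[1,1,1],"spin":[0,0,0],"slide":[[0,0.0005,0],[0,0.0008,0],[0,0.0008,0]]}' 40
```

```text
time_s: 14.4
ee_pos: [0.5622, -0.2343, 0.2356]
eef_rot: [-1.815, 1.569, -3.111]
force: [-6.7, -0.7, -3.2]
grip_width: 0.0075
```

Home contact: 6.7 N back along the peg after 76.8 mm of travel, against 76.8 predicted. I'll ease off slightly, then lower so the hole rests on the peg.

```bash
python3 -m creep '{"hand":[1,1,1,1],"spin":[0,0,0,0],"slide":[[0,-0.0004,0],[0.0005,-0.0005,0],[0.001,-0.0005,0],[0.001,-0.0005,0]]}' 40
```

```text
time_s: 14.73
ee_pos: [0.5621, -0.2344, 0.2347]
eef_rot: [-1.364, 1.57, -2.659]
force: [-4.9, -0.8, -4.1]
grip_width: 0.0079
```

```bash
python3 -m creep '{"hand":[1,1,1],"spin":[0,0,0],"slide":[[0.0003,0,0],[0.0005,0,0],[0.0005,0,0]]}' 40
```

```text
time_s: 14.98
ee_pos: [0.5621, -0.2344, 0.2342]
eef_rot: [-1.32, 1.57, -2.615]
force: [-6.0, -1.6, -3.6]
grip_width: 0.0076
```

```bash
python3 -m creep '{"hand":[1,1,1],"spin":[0,0,0],"slide":[[0.0003,0,0],[0.0005,0,0],[0.0005,0,0]]}' 40
```

```text
time_s: 15.23
ee_pos: [0.5621, -0.2344, 0.2338]
eef_rot: [-1.089, 1.57, -2.384]
force: [-5.6, -1.7, -3.5]
grip_width: 0.0077
```

```bash
python3 -m creep '{"hand":[1,1,1],"spin":[0,0,0],"slide":[[0,-0.0003,0],[0.0003,-0.0004,0],[0.0003,-0.0004,0]]}' 40
```

```text
time_s: 15.48
ee_pos: [0.5621, -0.2344, 0.2337]
eef_rot: [0.695, 1.57, -0.599]
force: [-3.2, -0.8, -0.9]
grip_width: 0.0077
```

```bash
python3 -m creep '{"hand":[1,1,1],"spin":[0,0,0],"slide":[[0.0003,0,0],[0.0005,0,0],[0.0005,0,0]]}' 40
```

```text
time_s: 15.73
ee_pos: [0.5621, -0.2344, 0.2336]
eef_rot: [0.654, 1.57, -0.64]
force: [-4.8, 0.0, 2.5]
grip_width: 0.0073
```

```bash
python3 -m creep '{"hand":[1,1,1],"spin":[0,0,0],"slide":[[0.0003,0,0],[0.0005,0,0],[0.0005,0,0]]}' 40
```

```text
time_s: 15.98
ee_pos: [0.5621, -0.2344, 0.2335]
eef_rot: [0.687, 1.569, -0.607]
force: [-6.7, -0.0, 6.1]
grip_width: 0.0076
```

The panel rests on the peg: the load reversed at TCP z ≈ 0.2336, 2 mm below concentric, as the hole play predicts. Unloading, then opening part way.

```bash
python3 -m creep '{"hand":[1,1,1],"spin":[0,0,0],"slide":[[-0.0004,0,0],[-0.0007,0,0],[-0.0007,0,0]]}' 40; python3 -m creep '{"hand":[0.75,0.6,0.5,0.4,0.4,0.4,0.4,0.4],"spin":[0,0,0,0,0,0,0,0],"slide":[[0,0,0],[0,0,0],[0,0,0],[0,0,0],[-0.0005,0,0],[-0.001,0,0],[-0.001,0,0],[-0.001,0,0]]}' 40; python3 - <<'E'
from h import *
im=ctrl.camera('scene');crop(im,150,110,250,220,6,'pics/scene9.png')
im=ctrl.camera('wrist');crop(im,150,60,450,260,2,'pics/wrist9.png')
E
```

```text
time_s: 16.23
ee_pos: [0.5621, -0.2344, 0.2336]
eef_rot: [0.667, 1.57, -0.627]
force: [-5.7, -1.2, 3.5]
grip_width: 0.0077
time_s: 16.9
ee_pos: [0.5621, -0.2343, 0.2341]
eef_rot: [1.055, 1.571, -0.24]
force: [-0.0, -0.2, 0.6]
grip_width: 0.0283
```

View pics/scene9.png

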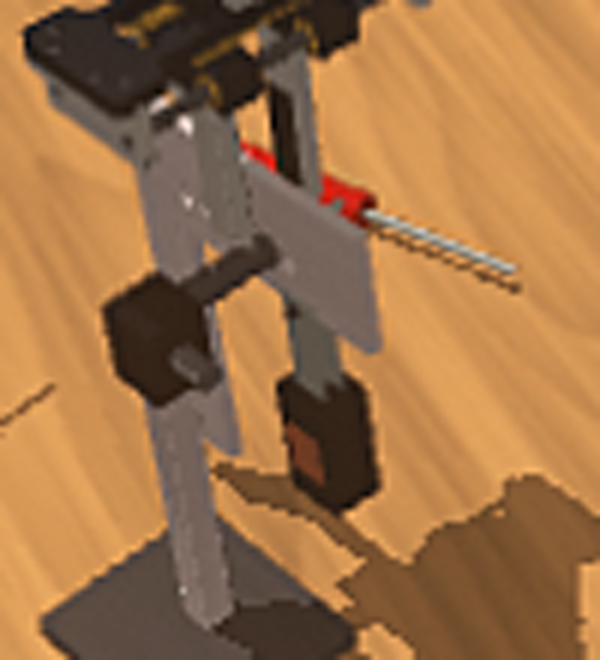

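View pics/wrist9.png

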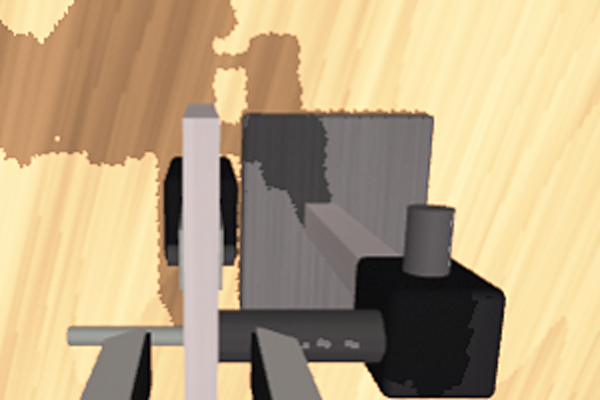

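The fingers are clear on both sides and the panel sits against the sleeve. Going straight up.

```bash
python3 -m creep '{"hand":[0.4,0.4,0.4,0.4,0.4,0.4,0.4,0.4,0.4,0.4,0.4,0.4],"spin":[0,0,0,0,0,0,0,0,0,0,0,0],"slide":[[-0.006,0,0],[-0.016,0,0],[-0.03,0,0],[-0.045,0,0],[-0.065,0,0],[-0.09,0,0],[-0.12,0,0],[-0.14,-0.02,0],[-0.15,-0.05,0],[-0.15,-0.08,0],[-0.15,-0.1,0],[-0.15,-0.1,0]]}' 40;python3 -m creep '{"hand":[0.4,0.4,0.4,0.4,0.4,0.4,0.4,0.4,0.4,0.4,0.4,0.4],"spin":[0,0,0,0,0,0,0,0,0,0,0,0],"slide":[[0,-0.02,0],[0,-0.05,0],[0,-0.08,0],[0,-0.1,0],[0,-0.1,0],[0,-0.1,0],[0,-0.1,0],[0,-0.1,0],[0,-0.1,0],[0,-0.1,0],[0,-0.1,0],[0,-0.1,0]]}' 40; python3 -m creep '{"hand":[0.4,0.4,0.4,0.4,0.4,0.4,0.4,0.4,0.4,0.4,0.4,0.4],"spin":[0,0,0,0,0,0,0,0,0,0,0,0],"slide":[[0,0,0],[0,0,0],[0,0,0],[0,0,0],[0,0,0],[0,0,0],[0,0,0],[0,0,0],[0,0,0],[0,0,0],[0,0,0],[0,0,0]]}' 40;python3 -m creep '{"hand":[0.4,0.4,0.4,0.4,0.4,0.4,0.4,0.4,0.4,0.4,0.4,0.4],"spin":[0,0,0,0,0,0,0,0,0,0,0,0],"slide":[[0,0,0],[0,0,0],[0,0,0],[0,0,0],[0,0,0],[0,0,0],[0,0,0],[0,0,0],[0,0,0],[0,0,0],[0,0,0],[0,0,0]]}' 40; python3 - <<'E'
from h import *
for n in('scene','top','wrist'):
    im=ctrl.camera(n);np.savez(f'pics/{n}10.npz',im=im,**ctrl.calibration(n));cv2.imwrite(f'pics/{n}10.png',im[:,:,::-1])
    if n=='scene':crop(im,140,110,260,220,6,'pics/scene10c.png')
E
```

```text
time_s: 18.0
ee_pos: [0.4634, -0.2623, 0.3863]
eef_rot: [0.582, 1.568, -0.715]
force: [-0.4, -0.7, 2.0]
grip_width: 0.0287
time_s: 19.0
ee_pos: [0.3698, -0.2887, 0.384]
eef_rot: [-2.605, 1.571, 2.384]
force: [0.1, -0.4, -0.4]
grip_width: 0.0285
time_s: 20.0
ee_pos: [0.3696, -0.2888, 0.3841]
eef_rot: [-0.18, 1.571, -1.475]
force: [0.5, -0.1, -0.3]
grip_width: 0.0279
time_s: 21.0
ee_pos: [0.3696, -0.2888, 0.3841]
eef_rot: [-0.971, 1.571, -2.266]
force: [-0.5, 0.2, 0.1]
grip_width: 0.0279
```

View pics/scene10c.png

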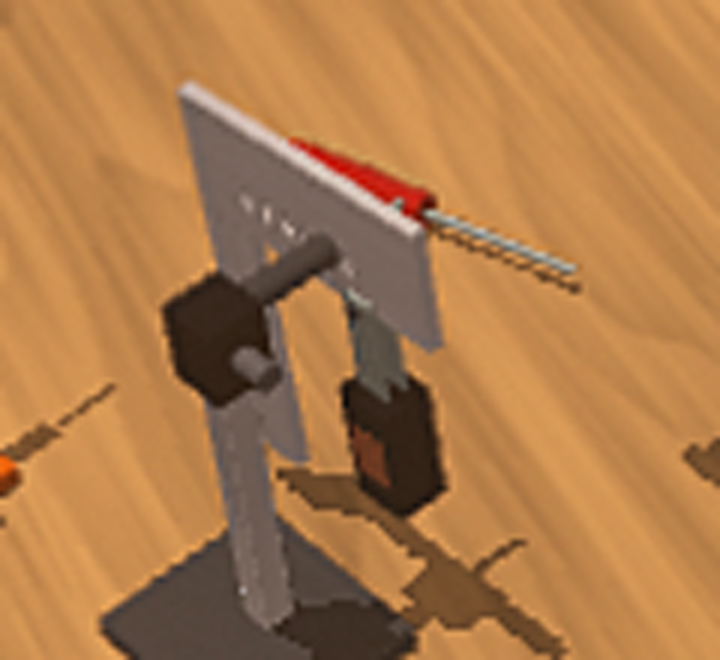

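View pics/wrist10.png

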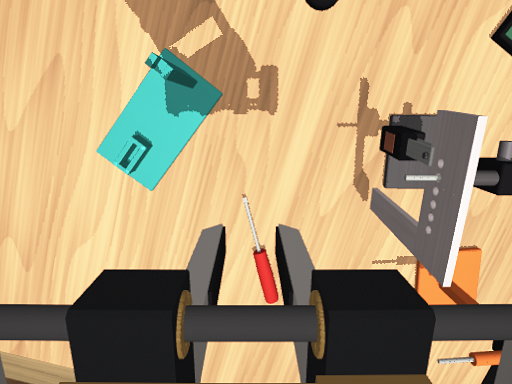

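View pics/scene10.png

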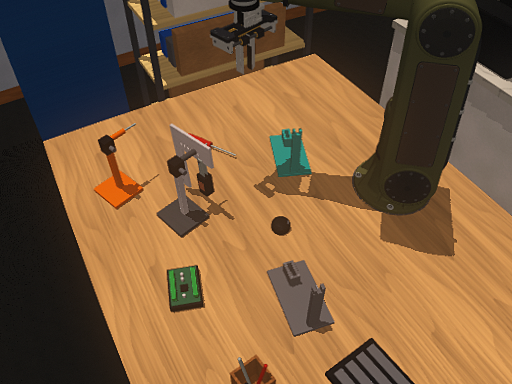

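The panel hangs by hole 4: four free holes on the leg side and one beyond, at (441,163) in the wrist view. The mouse, board, pot and screwdriver look unmoved. I'll measure tilt, home position and stillness.

```bash
python3 -m creep '{"hand":[0.4,0.4,0.4,0.4,0.4,0.4,0.4,0.4,0.4,0.4,0.4,0.4],"spin":[0,0,0,0,0,0,0,0,0,0,0,0],"slide":[[0,0,0],[0,0,0],[0,0,0],[0,0,0],[0,0,0],[0,0,0],[0,0,0],[0,0,0],[0,0,0],[0,0,0],[0,0,0],[0,0,0]]}' 40; python3 - <<'E'
from h import *
np.set_printoptions(precision=4,suppress=True)
for n in('scene','top','wrist'):
    im=ctrl.camera(n);a=np.load(f'pics/{n}10.npz')['im']
    df=np.abs(im.astype(int)-a).max(2);print(n,'changed px >25:',(df>25).sum());np.savez(f'pics/{n}11.npz',im=im,**ctrl.calibration(n))
    if n!='wrist':
        i0=np.load(f'pics/{n}0.npy')
        m=(np.abs(im.astype(int)-i0).max(2)>40).astype(np.uint8)
        k,l,s,c=cv2.connectedComponentsWithStats(m);print([s[i].tolist() for i in range(1,k) if s[i][4]>12])
    else: crop(im,360,90,512,300,2.8,'pics/wrist11.png')
E
```

```text
time_s: 22.15
ee_pos: [0.3696, -0.2888, 0.384]
eef_rot: [2.225, 1.571, 0.93]
force: [0.7, 0.2, 0.3]
grip_width: 0.0286
scene changed px >25: 0
[[210, 0, 90, 70, 2144], [254, 0, 224, 256, 17579], [457, 0, 22, 15, 98], [269, 56, 6, 20, 97], [237, 66, 7, 8, 41], [408, 103, 32, 22, 62], [395, 119, 9, 9, 42], [170, 124, 48, 86, 1439], [182, 161, 10, 26, 116], [345, 205, 37, 34, 702], [213, 206, 22, 14, 112], [288, 218, 36, 73, 958], [288, 263, 7, 12, 36], [299, 282, 12, 29, 206], [326, 331, 7, 3, 17]]
top changed px >25: 0
[[294, 143, 52, 40, 652], [288, 159, 106, 127, 6505], [280, 177, 17, 13, 62], [150, 182, 53, 9, 156], [165, 192, 38, 20, 257], [207, 235, 79, 64, 1898], [274, 237, 197, 145, 10561], [265, 251, 10, 11, 13], [146, 267, 89, 117, 4661], [282, 284, 17, 7, 22], [213, 287, 6, 8, 27], [207, 291, 3, 7, 14], [224, 293, 52, 81, 1738], [217, 329, 6, 12, 30]]
wrist changed px >25: 26
```

View pics/wrist11.png

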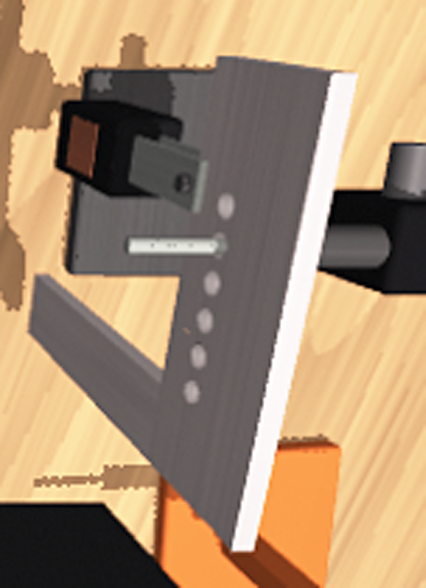

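```bash
python3 - <<'E'
from h import *
np.set_printoptions(precision=2,suppress=True)
d=np.load('pics/wrist11.npz');a=np.radians(15.84);x=np.array([np.cos(a),np.sin(a),0]);y=np.array([-np.sin(a),np.cos(a),0])
O=np.array([.5621,-.2344,0])
f=lambda L:[(u/2.8+360-.32,v/2.8+90-.32) for u,v in L]
def onx(L,xo):
    o,dd=ray(d,f(L));s=(xo-(o-O)@x)/(dd@x);P=o+s[:,None]*dd-O
    return np.c_[P@x,P@y,P[:,2]]*1e3
H=onx([(192,392),(198,357),(205,321),(212,283),(226,207)],-.004);print(H)
k=np.polyfit(H[:,1],H[:,2],1)[0];print('tilt holes deg',np.degrees(np.arctan(k)))
E2=onx([(231,551),(330,72)],-.004);print('top edge near face',E2,np.degrees(np.arctan2(E2[1,2]-E2[0,2],E2[1,1]-E2[0,1])))
P=(onz(d,f([(131,245),(222,244)]),.2154)-O);print('peg tip,emerge x',P@x*1e3,P@y*1e3)
E
```

```text
[[ -4.   -56.6  208.53]
 [ -4.   -41.94 209.19]
 [ -4.   -27.05 210.44]
 [ -4.   -11.82 211.48]
 [ -4.    17.46 213.55]]
tilt holes deg 3.9707726433111925
top edge near face [[  -4.   -102.95  249.01]
 [  -4.     66.95  259.71]] 3.6045780311328772
peg tip,emerge x [-38.45  -4.58] [3.49 3.97]
```

The tilt measures 3.6–4.0° against 3.7 predicted, and the panel is still. The visible peg measures 34 mm where 36 is expected, so I'll check the sleeve contact from directly above before handing in.

```bash
python3 -m creep '{"hand":[0.4,0.4,0.4,0.4,0.4,0.4,0.4,0.4,0.4,0.4,0.4,0.4],"spin":[0,0,0,0,0,0,0,0,0,0,0,0],"slide":[[0,0.02,0],[0,0.05,0],[0,0.08,0],[0,0.11,0],[0,0.14,0],[0,0.17,0],[0,0.2,0],[0,0.225,0],[0,0.245,0],[0,0.25,0],[0,0.25,0],[0,0.25,0]]}' 40; python3 - <<'E'
from h import *
c=ctrl.calibration('wrist');im=ctrl.camera('wrist');np.savez('pics/wrist12.npz',im=im,**c);crop(im,130,90,330,240,4,'pics/wrist12.png')
E
```

```text
time_s: 23.3
ee_pos: [0.6097, -0.2209, 0.3839]
eef_rot: [-1.824, 1.57, -3.119]
force: [-0.9, 0.2, 0.4]
grip_width: 0.0283
```

View pics/wrist12.png

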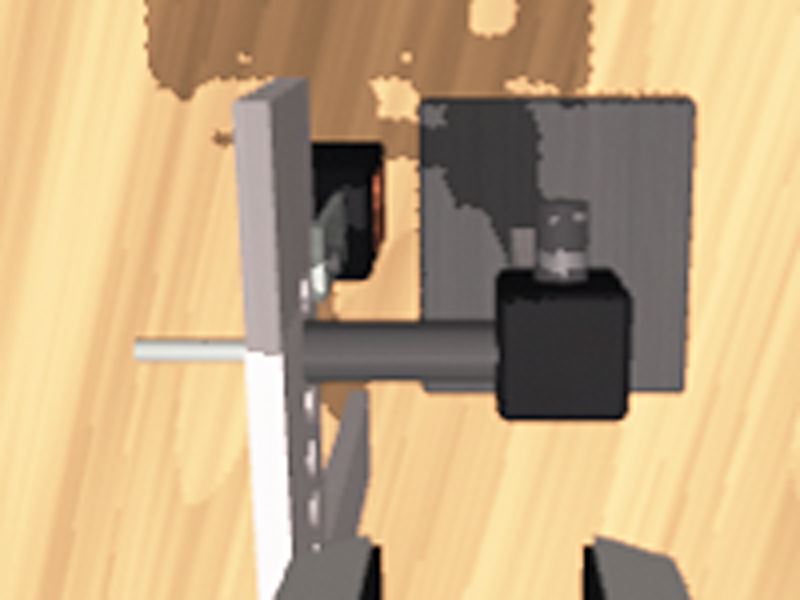

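```bash
python3 - <<'E'
from h import *
np.set_printoptions(precision=1,suppress=True)
d=np.load('pics/wrist12.npz');a=np.radians(15.84);x=np.array([np.cos(a),np.sin(a),0]);y=np.array([-np.sin(a),np.cos(a),0])
O=np.array([.5621,-.2344,0]);f=lambda u,v:(u/4+130-.375,v/4+90-.375)
def at(u,v):
    z=.2573
    for _ in range(5):
        P=onz(d,[f(u,v)],z)[0]-O;z=.2555+(P@y)*np.tan(np.radians(3.8))
    return np.array([P@x,P@y,z])*1e3
for q in[(275,98),(237,102),(282,350),(246,352),(292,550),(257,550)]: print(q,at(*q))
print('sleeve end/hole line (z.2154), peg tip',[((onz(d,[f(*q)],z)[0]-O)@x*1e3).round(1) for q,z in(((303,350),.2154),((136,350),.2154),((303,320),.2154),((498,350),.2154))])
E
```

```text
(275, 98) [  5.3  66.7 259.9]
(237, 102) [ -2.8  65.9 259.9]
(282, 350) [  4.4  11.2 256.2]
(246, 352) [ -3.8  10.7 256.2]
(292, 550) [  4.5 -37.9 253. ]
(257, 550) [ -3.8 -37.9 253. ]
sleeve end/hole line (z.2154), peg tip [np.float64(3.6), np.float64(-39.4), np.float64(3.8), np.float64(53.7)]
```

The +x face is at 4.4–5.3 mm (home is 4.0), the sleeve end at 3.7 mm and the peg tip at −39.4 mm (home −40). The panel is home with no visible gap, hanging still and clear of the hand.

```bash
python3 - <<'E'
from station import ctrl
print(ctrl.get_obs()['time_s'],ctrl.hand_in())
E
```

```text
the job is handed in; nothing more can be done
23.35 None
```

The panel is hanging on the steel peg by hole 4, pushed home against the sleeve and still. I handed the job in at 23.4 s of the 61 s allowed.

- **Hole choice:** I measured the transformer block at panel y ≈ 103.6 mm. That puts the balance point near y = 80 mm, and hole 4 (y = 85 mm) is the nearest.
- **Peg height:** Lowering the arm's underside gently onto the peg gave an axis height of 0.2154 m; sight gave 0.2155 m. The largest force against the stand was about 13 N, when I set the hole down onto the peg. The press against the sleeve was about 7 N.
- **Level:** The last images show a tilt of 3.6–4.0°, against 3.7° predicted.
- **Stillness:** Two sets of pictures about 1 s apart were identical in the scene and top views, and 26 pixels differed in the wrist view.
- **Home position:** One side view measured the visible peg at 34 mm instead of 36. A second look from above put the peg tip at −39.4 mm (home is −40), with no visible gap at the sleeve, so I took the 34 mm as measurement error.
- **Other objects:** The two fixed cameras showed no change at the mouse, board, pot or screwdriver, apart from the robot and its shadow. In the last top view the arm may have covered part of the screwdriver.

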